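# Load a blank into the sprung drilling fixture

### The arm

A 7-joint arm with a two-finger parallel gripper is mounted at the origin on the work surface. World frame = base frame: x ahead of the robot, y to its left, z up, the work surface at z = 0. Lengths are in mm, angles in rad, forces in N, time in s.
With the tool pointing down it reaches from about 400 to 900 mm from the base axis. Payload 5.5 kg.
Tool frame: the origin (TCP) lies between the finger pads; the fingertips stand env.tcp_to_tips ahead of it and the grasp point (between the pads) lies 8 mm behind it (env.tcp_to_tips is the distance from the TCP to the fingertips, in mm); z points along the fingers, y is the line along which they close (so a half turn about z gives the same grasp; the last joint's range is limited). The gripper opens to 92 mm and grips with 3 to 60 N. Pads are 19 mm wide; open, the fingers measure 130 mm over their backs; the gripper's body (75 mm by 190 mm) begins 47 mm behind the grasp point.
Start: joints at [-1.025, 0.501, -0.427, 1.55, 0.221, 1.138, -0.21], TCP at [181.341, 624.192, 217.129] pointing down, gripper open.
Joint ranges: [-2.88, 2.88], [-0.31, 2.03], [-1.54, 1.56], [0.2, 2.42], [-1.41, 4.55], [0.19, 2.02], [-2.57, 2.57]. Speed limits (rad/s): [2.57, 2.57, 3.14, 3.14, 3.14, 3.14, 3.14].

### API

Orientations are given as a unit quaternion [w, x, y, z].
In Python, from workcell import env, viewer, hand_in gives the robot as it stands.
- The arm moves only by the tool move_arm, never from a script. Its argument "motion" is a list of rows, each an object with "xyz": the shift along the tool's x, y, z in units of 0.06 m (1.0 is 0.06 m), a list of three; "twist": the turn, a rotation vector about the tool's x, y, z in units of 5 degrees (1.0 is 5 degrees), a list of three. A call has 1 to 20 rows; each row shifts and turns the commanded pose from where the row before left it, along the tool's axes as they then stand; what a row does not reach is not made up. A row lasts 1/8 s, in which the tool goes at most 62.5 mm and 10.7 degrees, less where a joint would pass 70% of its speed; a pose out of reach is approached as far as the arm can. A call with a number of a shift or a turn outside -1 to 1 is refused whole. A call with a gripper value outside its range is refused whole. "hand" is the gripper's target within -1 to 1 (fully open at 1, half-way at 0, shut at -1), set as the call begins (left out, the last holds). The fingers move at their own pace and stop on an object; "squeeze" is the grip in N (left out, the last holds). Time passes only in rows, so rows that do not move let the fingers close. It gives the time, the measured TCP pose, the force, the opening and the grip force at its end, in the units of the state.
- env.get_state(): the state, without advancing time (a new reading comes with each control period).
- viewer.grab_frame(name): name is "scene" or "top" or "wrist"; returns a dict with "img" (384x512x3 uint8, blue, green, red), "vertical_fov" (degrees; the focal length in pixels is half the picture's height over the tangent of half this angle, whatever the lens; pixels are square), "cx", "cy" (the principal point, pixels), "k1" (the pictures are not rectified: a ray, as slopes to the right and down, at radius r is drawn at 1 + k1 r^2 times it, then the intrinsics apply), "rvec" (rotation vector, rad) and "tvec" (3), from world to camera coordinates, as OpenCV has them. Camera axes: x right, y down, z forward; pixel columns grow to the right and rows downward; lengths in mm; the calibration is good to about 2 mm. A picture is of the moment at which its call begins. There is no depth.
- hand_in(): hands the job in; it is judged then, once.
The state is a dict: "t": time; "joint_positions": joint angles; "dq": joint speeds; "joint_torque": joint torques, N m; "position": TCP position; "orientation": TCP orientation; "force": force on the tool from outside, world axes, zero at the start; "ft_torque": the same for the moment, N m; "finger_gap": opening from 0.0 (shut) to 1.0 (fully open); "finger_force": force on a finger pad.
Only numpy, scipy, OpenCV 4.12 (cv2) and the standard library are available. Lean on these libraries where they do the work, as an engineer would, in place of code of your own. Each camera call takes 0.05 s, during which the arm holds its last target. There are 200 camera calls.

### The job

Load the longer of the two aluminium slabs from the wooden rack into the drilling fixture: lay it flat on the fixture's rail, in line with it and centred, one end pushed fully home under the lip of the fixed stop and the sprung jaw clamping the other end. Then let go. Leave the shorter slab standing in the rack, and do not shift or knock over the steel cup and the white bottle on the bench.

Things in the scene. Friction and masses are not known exactly. Their poses are not given: they have to be found in the camera images.
- long_slab: Slab to load: aluminium, 130 x 22 x 60 mm, 0.45 kg, symmetric. Origin: its centre; x along the 130 length, y through the 22 thickness, z along the 60 width. Starts on edge (z up, centre 38 mm above bench) in one rack slot. Must end flat (y vertical): so put it down on the bench, lay it flat and regrasp it across the 60. On edge it is stable to 20 deg; pushed near the top it tips flat, centre moving 41 mm.
- short_slab: A like slab only 85 mm long (85 x 22 x 60 mm), standing on edge in the other slot of the rack; origin at its centre, same axes. Stays where it is.
- rack: Low wooden rack, fixed, 150 x 140 mm, floor 8 mm thick; origin at the centre of its underside, x axis along the slots. Two slots, centred 44 mm to either side of the origin along y, each 26 mm wide between ribs that rise to 20 mm above the bench. The slabs in it rise to 68 mm.
- fixture: Steel drilling fixture, fixed. Origin on the bench under the rail; x axis along the rail from fixed stop to sprung jaw, z up. Base plate 280 x 90 x 10 mm (x from -120 to 160 mm). Rail 40 mm wide, top 24 mm above the bench. Behind the jaw, two rods with springs lead to a bracket at x = 140 to 155 mm, 70 mm tall.
- lip_edge (a point): Middle of the lip's front edge, on its top: fixture x = -82 mm, 55 mm above the bench. The grey fixed stop, 60 mm wide, has an upright face at x = -90 mm; its lip overhangs that face by 8 mm, underside 49 mm above the bench, so the slot over the rail is 25 mm high for the 22 mm slab. The stop's back is at x = -115 mm.
- jaw_face (a point): Middle of the top edge of the jaw's face that looks to the stop, 92 mm above the bench; moves with the jaw. The jaw is a plain steel block 60 mm wide, 30 mm long, 25 to 92 mm above the bench; its face is at fixture x = 15 mm + joint jaw: a 105 mm gap to the stop at rest.
- jaw (a joint): How far the sprung jaw is pressed back (fixture +x), m: 0 at rest, 0.070 at its end. Spring 4 N + 100 N/m, damping 20 N s/m; it returns as soon as let go. 0.025 with the slab clamped; over 0.033 for the slab's tail to clear the lip. The end of the held slab can press it, at any height up to 92 mm above the bench, so the slab can pass level above the lip and then be lowered.
- seat (a point): Where the slab's centre lies when properly loaded: at fixture x = -25 mm, y = 0, 35 mm above the bench, its underside touching the rail. The jaw's grip can hold a slab that is let go a few mm too high: lower it until it touches, or press its top down afterwards (its top then lies 46 mm above the bench).
- tumbler: Bystander, loose: plain steel cup, 70 mm across, 100 mm tall; origin at the centre of its underside.
- oilcan: Bystander, loose: white plastic bottle with black cap, 60 mm across, 130 mm tall; origin at the centre of its underside.

How it is judged (in metres and radians):
At the end, for the whole second after the job is handed in: Long slab at rest flat on the rail (3 mm, 3.4 deg), in line (5.7 deg), centred sideways within 8 mm and lengthwise within 5 mm of the seat, so one end is under the lip at the stop; jaw pressing its other end (over 3 N, 19 to 31 mm back) (x of long_slab in the frame of fixture between -0.03 and -0.02 m and y of long_slab in the frame of fixture between -0.008 and 0.008 m and z of long_slab in the frame of fixture between 0.032 and 0.038 m and angle between the y axis of long_slab and the z axis of fixture, either way round below 0.06 rad and angle between the x axis of long_slab and the x axis of fixture, either way round below 0.1 rad and contact force between long_slab and jaw above 3 N and value of joint jaw between 0.019 and 0.031 m and linear speed of long_slab below 0.02 m/s); the robot touches nothing.
It fails at once if the short slab is moved more than 30 mm or tipped over (distance of short_slab from where it was at the start of the episode above 0.03 m or angle between short_slab's own z axis and vertical above 0.6 rad).
It fails at once if the cup is shifted more than 40 mm or knocked over (distance of tumbler from where it was at the start of the episode above 0.04 m or angle between tumbler's own z axis and vertical above 0.5 rad).
It fails at once if the bottle is shifted more than 40 mm or knocked over (distance of oilcan from where it was at the start of the episode above 0.04 m or angle between oilcan's own z axis and vertical above 0.5 rad).
It also fails if it takes over 72 s, if anything falls off the work surface, if the arm or the gripper's body presses on something with over 40 N, if the wrist force passes 120 N, or if a joint passes its speed limit or range.

## Working session

There is one attempt and no reset: what is moved stays moved. The work goes in short steps, Python scripts to look and compute and a tool call to move; the robot and the scene stay as the last step left them, time stands still between calls to the robot, and variables do not carry over. Pictures are saved under pics/ and viewed, at most 10 in all, crops included, and the job is handed in when it is done.

Besides the shell and the picture viewer there is one more tool, called after ">>>" by a JSON object that holds its "api" and its "payload". move_arm: Moves the arm, as the interface text tells. Shifts and turns lie within -1 to 1; 1 stands for 0.06 m of shift or 5 degrees of turn. Its arguments: {"type":"object","properties":{"motion":{"type":"array"},"hand":{"type":"number"},"squeeze":{"type":"number"}},"required":["motion"]}

```bash
ls; mkdir -p pics; cat > h.py <<'E'
import numpy as np, cv2
from scipy.spatial.transform import Rotation as R
from workcell import env, viewer, hand_in
def grab(n):
    f=viewer.grab_frame(n); return f
def K(f):
    F=f["img"].shape[0]/2/np.tan(np.radians(f["vertical_fov"])/2)
    return np.array([[F,0,f["cx"]],[0,F,f["cy"]],[0,0,1.]]), np.array([f["k1"],0,0,0,0.])
def ray(f,uv):
    k,d=K(f); p=cv2.undistortPointsIter(np.array(uv,float).reshape(-1,1,2),k,d,None,None,(3,100,1e-10)).reshape(-1,2) if hasattr(cv2,'undistortPointsIter') else cv2.undistortPoints(np.array(uv,float).reshape(-1,1,2),k,d).reshape(-1,2)
    M=cv2.Rodrigues(np.array(f["rvec"],float))[0]; t=np.array(f["tvec"],float).ravel()
    return -M.T@t, np.c_[p,np.ones(len(p))]@M
def plane(f,uv,z):
    c,d=ray(f,uv); return c+d*((z-c[2])/d[:,2])[:,None]
def proj(f,P):
    k,d=K(f); return cv2.projectPoints(np.array(P,float).reshape(-1,1,3),np.array(f["rvec"],float),np.array(f["tvec"],float),k,d)[0].reshape(-1,2)
E
python3 - <<'E'
from h import *
for n in ("top","scene"):
    f=grab(n); cv2.imwrite(f"pics/{n}0.png",f["img"]); c,_=ray(f,[[256,192]]); print(n,f["vertical_fov"],f["k1"],c)
s=env.get_state(); print(s["position"],s["orientation"],s["force"],s["finger_gap"],env.tcp_to_tips, R.from_quat(np.roll(s["orientation"],-1)).as_matrix().round(3))
E
```

```text
pics
top 48.12877963316205 -0.03480895817685254 [ 555.13792486   34.70035345 1050.60093641]
scene 52.78093329767147 -0.0009980574449281242 [1101.86683049 -304.21994583  677.0484895 ]
[181.2583436  623.52947342 216.17515913] [-1.38867609e-04  1.40892313e-01  9.90024520e-01 -8.86567222e-04] [-0.62583669  0.06002577 -0.05392769] 0.9985873553202844 11.0 [[-0.96   0.279 -0.001]
 [ 0.279  0.96  -0.002]
 [ 0.    -0.002 -1.   ]]
```

View pics/top0.png

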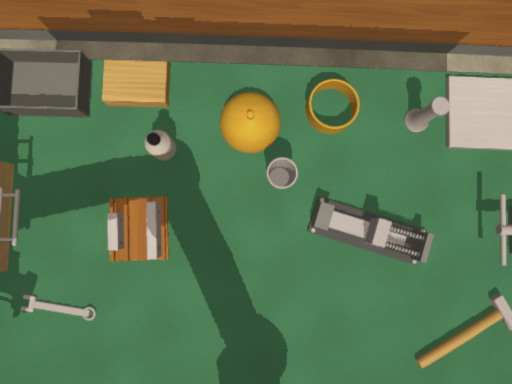

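View pics/scene0.png

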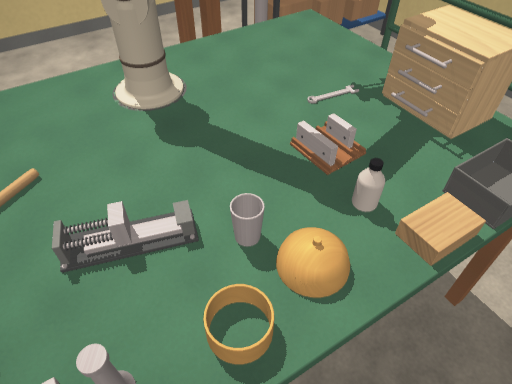

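The top view shows the rack at about (138,229), long slab at (153,230), short at (113,230), fixture stop at (323,215), jaw at (382,233), bracket at (427,247), cup at (282,173) and bottle at (160,147). The scene view agrees. Next I'll enlarge the rack and fixture.

```bash
python3 - <<'E'
from h import *
f=grab("top"); im=f["img"]
a=cv2.resize(im[185:275,95:180],None,fx=4,fy=4,interpolation=cv2.INTER_CUBIC)  # 340x360
b=cv2.resize(im[190:272,302:442],None,fx=5,fy=5,interpolation=cv2.INTER_CUBIC) # 700x410... 
c=np.zeros((600,700,3),np.uint8); 
cv2.imwrite("pics/b.png",b)
cv2.imwrite("pics/a.png",a)
hsv=cv2.cvtColor(im,cv2.COLOR_BGR2HSV)
# wood rack + slabs: non-green in rack window
g=cv2.inRange(hsv,(60,80,0),(90,255,255))
m=cv2.bitwise_not(g)
for nm,(x0,y0,x1,y1) in dict(rack=(95,185,180,275),fix=(302,190,442,272)).items():
    mm=np.zeros_like(m); mm[y0:y1,x0:x1]=m[y0:y1,x0:x1]
    cs=max(cv2.findContours(mm,0,1)[0],key=cv2.contourArea); r=cv2.minAreaRect(cs); bx=cv2.boxPoints(r); print(nm,bx.round(1).tolist()); P=plane(f,bx,10); print(P.round(1).tolist(), np.linalg.norm(P-np.roll(P,1,0),axis=1).round(1),P.mean(0).round(1))
# bright slabs
w=cv2.inRange(hsv,(0,0,120),(180,60,255))
for nm,(x0,y0,x1,y1),z in (("rack",(95,185,180,275),68),("fix",(302,190,442,272),24)):
    mm=np.zeros_like(w); mm[y0:y1,x0:x1]=w[y0:y1,x0:x1]
    for c in cv2.findContours(mm,0,1)[0]:
        if cv2.contourArea(c)>60:
            bx=cv2.boxPoints(cv2.minAreaRect(c)); P=plane(f,bx,z); print(nm,bx.round(1).tolist(),P.round(1).tolist(),np.linalg.norm(P-np.roll(P,1,0),axis=1).round(1),P.mean(0).round(1))
print(plane(f,[[282,173],[160,147]],100).round(0))
E
```

```text
rack [[105.9000015258789, 196.1999969482422], [167.89999389648438, 194.89999389648438], [169.3000030517578, 260.79998779296875], [107.30000305175781, 262.1000061035156]]
[[605.6, 375.8, 10.0], [612.9, 226.2, 10.0], [454.9, 216.7, 10.0], [447.8, 364.9, 10.0]] [158.2 149.8 158.3 148.4] [530.3 295.9  10. ]
fix [[305.8999938964844, 231.10000610351562], [317.20001220703125, 194.89999389648438], [435.79998779296875, 232.0], [424.5, 268.1000061035156]]
[[534.1, -109.7, 10.0], [622.5, -135.7, 10.0], [539.5, -429.4, 10.0], [451.1, -401.4, 10.0]] [303.3  92.1 305.3  92.7] [ 536.8 -269.    10. ]
rack [[107.0, 213.0], [117.0, 213.0], [117.0, 250.0], [107.0, 250.0]] [[564.6, 352.4, 68.0], [565.2, 329.6, 68.0], [481.6, 325.8, 68.0], [481.0, 348.4, 68.0]] [83.7 22.8 83.7 22.6] [523.1 339.   68. ]
rack [[145.0, 202.10000610351562], [155.10000610351562, 201.8000030517578], [157.10000610351562, 258.8999938964844], [146.89999389648438, 259.29998779296875]] [[591.7, 267.1, 68.0], [593.2, 244.1, 68.0], [464.0, 234.4, 68.0], [462.6, 257.3, 68.0]] [129.5  23.1 129.5  22.9] [527.9 250.7  68. ]
fix [[420.0, 
[... 198 characters left out ...]
, [464.6, -398.5, 24.0]] [14.4 73.9 14.5 74. ] [ 502.  -401.8   24. ]
fix [[370.70001220703125, 244.1999969482422], [378.5, 217.3000030517578], [409.1000061035156, 226.1999969482422], [401.29998779296875, 253.10000610351562]] [[507.0, -264.1, 24.0], [571.8, -282.6, 24.0], [552.1, -357.6, 24.0], [487.3, -338.7, 24.0]] [77.2 67.4 77.6 67.5] [ 529.5 -310.8   24. ]
fix [[313.20001220703125, 226.1999969482422], [321.20001220703125, 198.5], [371.70001220703125, 212.89999389648438], [363.79998779296875, 240.6999969482422]] [[546.5, -125.1, 24.0], [613.4, -143.1, 24.0], [581.8, -266.1, 24.0], [514.9, -247.4, 24.0]] [126.4  69.3 127.   69.4] [ 564.2 -195.4   24. ]
[[664. -41. 100.]
 [714. 232. 100.]]
```

View pics/b.png

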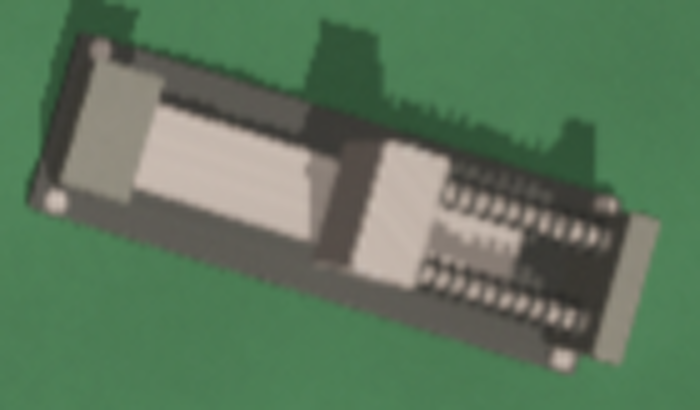

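View pics/a.png

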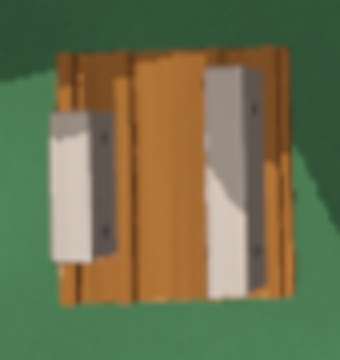

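The crops show, in b.png pixels, the stop top with corners (100,50), (162,75), (130,203), (62,185). The jaw top is at (388,138), (448,155), (415,288), (352,270) and the bracket top at (632,213), (660,222), (622,365), (593,357). The long slab (top face 130 x 23 at 68 mm) matches its given size. Next I'll fit the fixture frame.

```bash
cat >> h.py <<'E'
def pose():
    s=env.get_state(); return np.array(s["position"]),R.from_quat(np.roll(s["orientation"],-1))
def goto(p,yaw):
    """total tool-frame shift (mm) and twist z (deg) from measured pose to TCP p with tool y at yaw (deg), pointing down"""
    q,r=pose(); c,s=np.cos(np.radians(yaw)),np.sin(np.radians(yaw))
    y=np.array([c,s,0]); z=np.array([0,0,-1.]); T=R.from_matrix(np.c_[np.cross(y,z),y,z])
    print("shift mm tool",r.inv().apply(np.array(p)-q).round(1),"in target axes",T.inv().apply(np.array(p)-q).round(1),"twist deg",np.degrees((r.inv()*T).as_rotvec()).round(2))
E
python3 - <<'E'
from h import *
f=grab("top")
px=[[100,50],[162,75],[130,203],[62,185],[388,138],[448,155],[415,288],[352,270]]
z=np.array([55]*4+[92]*4)
M=np.array([[-115,30],[-82,30],[-82,-30],[-115,-30],[15,30],[45,30],[45,-30],[15,-30.]])
uv=(np.array(px)+.5)/5-.5+np.array([302,190])
P=np.array([plane(f,[u],h)[0] for u,h in zip(uv,z)])[:,:2]
a=M-M.mean(0); b=P-P.mean(0); U,S,V=np.linalg.svd(b.T@a); Rm=U@np.diag([1,np.sign(np.linalg.det(U@V))])@V; t=P.mean(0)-Rm@M.mean(0)
print(P.round(1).tolist()); print("res",(M@Rm.T+t-P).round(1).tolist()); print("yaw",np.degrees(np.arctan2(Rm[1,0],Rm[0,0])),"origin",t, "scale",S.sum()/(a*a).sum())
uv=(np.array([[632,213],[660,222],[622,365],[593,357]])+.5)/5-.5+np.array([302,190])
B=plane(f,uv,70)[:,:2]; print("bracket in fixture",((B-t)@Rm).round(1).tolist())
np.savez("fix.npz",R=Rm,t=t)
s=grab("scene"); X=lambda x,y,z: np.r_[Rm@[x,y]+t,z]
print("scene px", proj(s,[X(-82,30,55),X(-82,-30,55),X(15,30,92),X(15,-30,92),X(155,-30,70),X(155,30,70)]).round(1).tolist())
ims=s["img"].copy()
for q in proj(s,[X(-82,30,55),X(-82,-30,55),X(-115,30,55),X(-115,-30,55),X(15,30,92),X(15,-30,92),X(45,30,92),X(45,-30,92)]): cv2.circle(ims,tuple((q*16).round().astype(int).tolist()),16,(0,0,255),-1,cv2.LINE_AA,4)
sl=[[591.7,267.1,68],[593.2,244.1,68],[464,234.4,68],[462.6,257.3,68]]
for q in proj(s,sl): cv2.circle(ims,tuple((q*16).round().astype(int).tolist()),16,(0,0,255),-1,cv2.LINE_AA,4)
o=np.vstack([cv2.resize(ims[185:280,40:210],None,fx=3.5,fy=3.5),cv2.resize(ims[110:185,280:450],None,fx=3.5,fy=3.5)]); print(o.shape); cv2.imwrite("pics/chk.png",o)
goto([527.9,250.7,160],94.0)
E
```

```text
[[609.0, -138.8], [598.1, -168.0], [538.3, -153.9], [545.9, -122.1], [570.9, -263.2], [563.9, -290.6], [504.1, -275.9], [511.5, -247.3]]
res [[-3.2, 1.0], [-1.2, -1.6], [0.8, 0.5], [2.2, 0.4], [-0.0, 0.2], [-1.1, -1.3], [0.9, 0.2], [1.6, 0.5]]
yaw -105.61590023317224 origin [ 545.99357037 -240.4515582 ] scale 1.005281827930644
bracket in fixture [[140.4, 32.5], [154.1, 32.3], [154.7, -35.9], [140.7, -36.3]]
scene px [[176.6, 224.3], [172.2, 203.4], [123.7, 223.5], [121.8, 201.4], [52.7, 223.5], [50.9, 247.2]]
(594, 595, 3)
shift mm tool [-437.  -261.6   56.8] in target axes [-319.7 -396.5   56.6] twist deg [-5.00e-02 -1.00e-02 -2.02e+01]
```

View pics/chk.png

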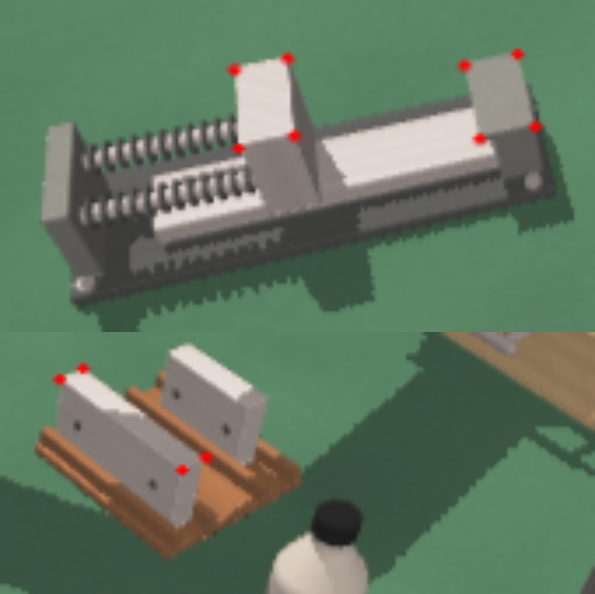

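The fitted corners land on the stop and jaw in the scene view within about 2 mm. The stop top is around (500,95) and the jaw top around (265,100) in that picture. The slab's top edge matches too, so I'll move above it.

>>> {"api": "move_arm", "payload": {"motion": [{"xyz":[-0.52,-0.311,0.068],"twist":[0,0,0]},{"xyz":[-0.52,-0.311,0.068],"twist":[0,0,0]},{"xyz":[-0.52,-0.311,0.068],"twist":[0,0,0]},{"xyz":[-0.52,-0.311,0.068],"twist":[0,0,0]},{"xyz":[-0.52,-0.311,0.068],"twist":[0,0,0]},{"xyz":[-0.52,-0.311,0.068],"twist":[0,0,0]},{"xyz":[-0.52,-0.311,0.068],"twist":[0,0,0]},{"xyz":[-0.52,-0.311,0.068],"twist":[0,0,0]},{"xyz":[-0.52,-0.311,0.068],"twist":[0,0,0]},{"xyz":[-0.52,-0.311,0.068],"twist":[0,0,0]},{"xyz":[-0.52,-0.311,0.068],"twist":[0,0,0]},{"xyz":[-0.52,-0.311,0.068],"twist":[0,0,0]},{"xyz":[-0.52,-0.311,0.068],"twist":[0,0,0]},{"xyz":[-0.52,-0.311,0.068],"twist":[0,0,0]},{"xyz":[0,0,0],"twist":[0,0,-1]},{"xyz":[0,0,0],"twist":[0,0,-1]},{"xyz":[0,0,0],"twist":[0,0,-1]},{"xyz":[0,0,0],"twist":[0,0,-1]},{"xyz":[0,0,0],"twist":[0,0,0]},{"xyz":[0,0,0],"twist":[0,0,0]}], "hand": 0, "squeeze": 40}}

```text
t: 2.75
position: [527.9, 251.4, 159.9]
orientation: [-0.0, -0.032, 0.999, -0.0]
force: [-0.0, 0.3, 0.3]
finger_gap: 0.499
finger_force: 0.0
```

```bash
python3 - <<'E'
from h import *
goto([527.9,250.7,42],94.0)
s=env.get_state(); print(s["t"],np.round(s["joint_positions"],2),s["position"],s["force"])
# wrist camera cross-check of slab top (68 mm)
f=grab("wrist"); cv2.imwrite("pics/w1.png",f["img"]); print(proj(f,[[591.7,267.1,68],[593.2,244.1,68],[464,234.4,68],[462.6,257.3,68]]).round(0).tolist())
E
```

```text
shift mm tool [  0.   -0.7 117.9] in target axes [  0.   -0.7 117.9] twist deg [-0.   -0.01 -0.3 ]
2.75 [-0.22  0.44 -0.35  1.78  0.18  0.96  1.  ] [527.87184206 251.40669067 159.93275012] [-0.00932702  0.29212729  0.25722055]
[[267.0, 251.0], [245.0, 251.0], [242.0, 126.0], [267.0, 126.0]]
```

View pics/w1.png

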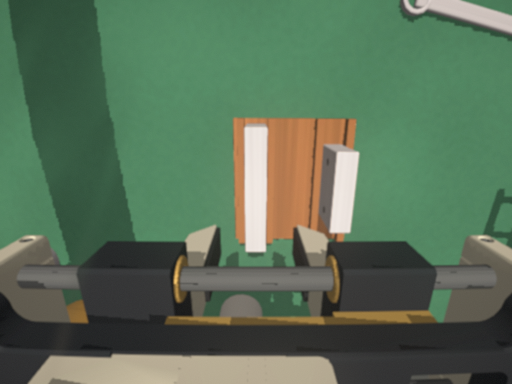

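The wrist view shows the long slab's top at x 245–267, y 125–251, matching the predicted 242–267, 126–251. It lies between the fingers, so I'll lower and grip.

>>> {"api": "move_arm", "payload": {"motion": [{"xyz":[0,-0.01,0.4],"twist":[0,0,0]},{"xyz":[0,0,0.4],"twist":[0,0,0]},{"xyz":[0,0,0.4],"twist":[0,0,0]},{"xyz":[0,0,0.4],"twist":[0,0,0]},{"xyz":[0,0,0.36],"twist":[0,0,0]},{"xyz":[0,0,0],"twist":[0,0,0]}]}}

```text
t: 3.55
position: [526.5, 250.1, 40.8]
orientation: [-0.002, -0.033, 0.999, -0.001]
force: [0.2, -0.2, 0.0]
finger_gap: 0.497
finger_force: 0.0
```

>>> {"api": "move_arm", "payload": {"motion": [{"xyz":[0,0,0],"twist":[0,0,0]},{"xyz":[0,0,0],"twist":[0,0,0]},{"xyz":[0,0,0],"twist":[0,0,0]},{"xyz":[0,0,0],"twist":[0,0,0]},{"xyz":[0,0,0],"twist":[0,0,0]},{"xyz":[0,0,0],"twist":[0,0,0]},{"xyz":[0,0,-0.2],"twist":[0,0,0]},{"xyz":[0,0,-0.4],"twist":[0,0,0]},{"xyz":[0,0,-0.4],"twist":[0,0,0]},{"xyz":[0,0,-0.4],"twist":[0,0,0]},{"xyz":[0,0,-0.4],"twist":[0,0,0]},{"xyz":[0,0,0],"twist":[0,0,0]},{"xyz":[0,0,0],"twist":[0,0,0]}], "hand": -1, "squeeze": 40}}

```text
t: 5.18
position: [527.0, 250.2, 149.2]
orientation: [-0.001, -0.033, 0.999, -0.0]
force: [0.4, 0.2, -5.4]
finger_gap: 0.233
finger_force: 40.0
```

>>> {"api": "move_arm", "payload": {"motion": [{"xyz":[0.16,-0.46,0],"twist":[0,0,0]},{"xyz":[0.16,-0.46,0],"twist":[0,0,0]},{"xyz":[0.16,-0.46,0],"twist":[0,0,0]},{"xyz":[0.16,-0.46,0],"twist":[0,0,0]},{"xyz":[0.16,-0.46,0],"twist":[0,0,0]},{"xyz":[0.16,-0.46,0],"twist":[0,0,0]},{"xyz":[0,0,0],"twist":[0,0,1]},{"xyz":[0,0,0],"twist":[0,0,1]},{"xyz":[0,0,0],"twist":[0,0,1]},{"xyz":[0,0,0],"twist":[0,0,1]},{"xyz":[0,0,0],"twist":[0,0,1]},{"xyz":[0,0,0],"twist":[0,0,1]},{"xyz":[0,0,0],"twist":[0,0,1]},{"xyz":[0,0,0],"twist":[0,0,1]},{"xyz":[0,0,0],"twist":[0,0,1]},{"xyz":[0,0,0],"twist":[0,0,1]},{"xyz":[0,0,0],"twist":[0,0,1]},{"xyz":[0,0,0],"twist":[0,0,1]},{"xyz":[0,0,0],"twist":[0,0,1]},{"xyz":[0,0,0],"twist":[0,0,1]}]}}

```text
t: 7.68
position: [480.1, 81.6, 148.9]
orientation: [-0.001, 0.547, 0.837, -0.001]
force: [-0.5, -0.3, -4.5]
finger_gap: 0.233
finger_force: 40.0
```

>>> {"api": "move_arm", "payload": {"motion": [{"xyz":[0,0,0],"twist":[0,0,1]},{"xyz":[0,0,0],"twist":[0,0,1]},{"xyz":[0,0,0],"twist":[0,0,1]},{"xyz":[0,0,0],"twist":[0,0,1]},{"xyz":[0,0,0],"twist":[0,0,1]},{"xyz":[0,0,0],"twist":[0,0,1]},{"xyz":[0,0,0],"twist":[0,0,1]},{"xyz":[0,0,0],"twist":[0,0,0.88]},{"xyz":[0,0,0],"twist":[0,0,0]},{"xyz":[0,0,0.4],"twist":[0,0,0]},{"xyz":[0,0,0.4],"twist":[0,0,0]},{"xyz":[0,0,0.4],"twist":[0,0,0]},{"xyz":[0,0,0.4],"twist":[0,0,0]},{"xyz":[0,0,0],"twist":[0,0,0]},{"xyz":[0,0,0],"twist":[0,0,0]}]}}

```text
t: 9.55
position: [481.7, 81.9, 54.7]
orientation: [-0.0, 0.796, 0.605, 0.0]
force: [0.5, 0.5, -5.0]
finger_gap: 0.232
finger_force: 40.0
```

```bash
python3 - <<'E'
from h import *
s=env.get_state(); print(np.round(s["joint_positions"],2)); p,r=pose(); print(p,r.as_matrix().round(3)); goto([p[0],p[1],33.5],-15.6)
E
```

```text
[-0.22  0.43 -0.    2.08  0.    0.63 -0.5 ]
[481.66931339  81.87923135  54.70716757] [[ 0.268  0.963  0.   ]
 [ 0.963 -0.268  0.   ]
 [ 0.     0.    -1.   ]]
shift mm tool [-0.  -0.  21.2] in target axes [ 0.   0.  21.2] twist deg [ 0.   -0.01  0.04]
```

>>> {"api": "move_arm", "payload": {"motion": [{"xyz":[0,0,0.15],"twist":[0,0,0]},{"xyz":[0,0,0.1],"twist":[0,0,0]},{"xyz":[0,0,0.05],"twist":[0,0,0]},{"xyz":[0,0,0.03],"twist":[0,0,0]},{"xyz":[0,0,0.02],"twist":[0,0,0]},{"xyz":[0,0,0],"twist":[0,0,0]},{"xyz":[0,0,0],"twist":[0,0,0]}]}}

```text
t: 10.42
position: [481.4, 81.8, 35.3]
orientation: [-0.0, 0.797, 0.605, -0.0]
force: [-5.9, -0.9, 17.4]
finger_gap: 0.232
finger_force: 40.0
```

>>> {"api": "move_arm", "payload": {"motion": [{"xyz":[0,0,-0.02],"twist":[0,0,0]},{"xyz":[0,0,0],"twist":[0,0,0]},{"xyz":[0,0,0],"twist":[0,0,0]},{"xyz":[0,0,0],"twist":[0,0,0]},{"xyz":[0,0,0],"twist":[0,0,0]},{"xyz":[0,0,0],"twist":[0,0,0]},{"xyz":[0,0,0],"twist":[0,0,0]},{"xyz":[0,0,0],"twist":[0,0,0]},{"xyz":[0,0,-0.2],"twist":[0,0,0]},{"xyz":[0,0,-0.2],"twist":[0,0,0]},{"xyz":[0,0,0],"twist":[0,0,0]},{"xyz":[0,0,0],"twist":[0,0,0]}], "hand": 1}}

```text
t: 11.92
position: [481.6, 81.9, 58.9]
orientation: [0.0, 0.797, 0.605, 0.0]
force: [-0.5, -0.2, -0.6]
finger_gap: 1.002
finger_force: 0.0
```

```bash
python3 - <<'E'
from h import *
p,r=pose(); print(p)
f=grab("wrist"); g=grab("top"); cv2.imwrite("pics/w2.png",np.vstack([f["img"],cv2.resize(g["img"][150:258,170:314],(512,384))])[:,:])
im=cv2.imread("pics/w2.png"); cv2.imwrite("pics/w2.png",cv2.resize(im,(400,600)))
E
```

```text
[481.6039095   81.8542767   58.88655235]
```

View pics/w2.png

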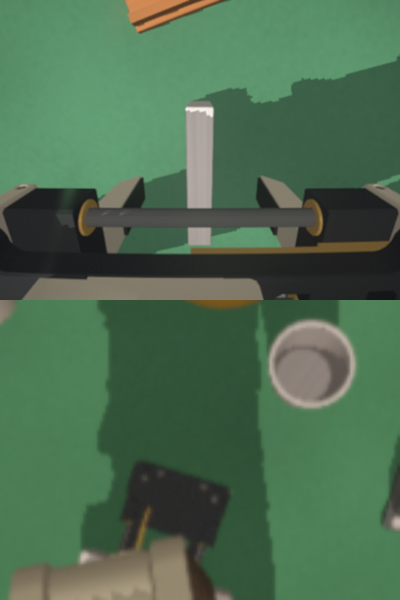

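The slab stands on edge at about (200,170), upright and midway between the open fingers. I'll push it near its top along tool +y.

>>> {"api": "move_arm", "payload": {"motion": [{"xyz":[0,0.2,0],"twist":[0,0,0]},{"xyz":[0,0.2,0],"twist":[0,0,0]},{"xyz":[0,0.1,0],"twist":[0,0,0]},{"xyz":[0,0.08,0],"twist":[0,0,0]},{"xyz":[0,0.08,0],"twist":[0,0,0]},{"xyz":[0,0.08,0],"twist":[0,0,0]},{"xyz":[0,0.08,0],"twist":[0,0,0]},{"xyz":[0,0.08,0],"twist":[0,0,0]},{"xyz":[0,0.08,0],"twist":[0,0,0]},{"xyz":[0,0.08,0],"twist":[0,0,0]},{"xyz":[0,0,0],"twist":[0,0,0]},{"xyz":[0,0,0],"twist":[0,0,0]},{"xyz":[0,0,-0.6],"twist":[0,0,0]},{"xyz":[0,0,-0.6],"twist":[0,0,0]},{"xyz":[0,0,0],"twist":[0,0,0]},{"xyz":[0,0,0],"twist":[0,0,0]}]}}

```text
t: 14.02
position: [542.1, 64.7, 130.2]
orientation: [-0.0, 0.796, 0.605, -0.0]
force: [-0.4, -0.1, -1.1]
finger_gap: 1.0
finger_force: 0.0
```

```bash
python3 - <<'E'
from h import *
p,r=pose(); print(p)
f=grab("wrist"); im=f["img"]; cv2.imwrite("pics/w3.png",im)
hsv=cv2.cvtColor(im,cv2.COLOR_BGR2HSV); w=cv2.inRange(hsv,(0,0,90),(180,70,255))
for c in cv2.findContours(w,0,1)[0]:
    if cv2.contourArea(c)>1500:
        bx=cv2.boxPoints(cv2.minAreaRect(c)); P=plane(f,bx,22); print(bx.round(0).tolist(),P.round(1).tolist(),np.linalg.norm(P-np.roll(P,1,0),axis=1).round(1),P.mean(0).round(1))
E
```

```text
[542.14718094  64.71474085 130.24780846]
[[28.0, 354.0], [336.0, 354.0], [336.0, 383.0], [28.0, 383.0]] [[179.0, -78.4, 22.0], [581.9, -182.8, 22.0], [572.7, -235.7, 22.0], [147.9, -127.8, 22.0]] [ 58.4 416.3  53.6 438.3] [ 370.4 -156.2   22. ]
[[332.0, 224.0], [418.0, 211.0], [425.0, 259.0], [339.0, 272.0]] [[610.5, 2.9, 22.0], [704.4, -7.2, 22.0], [707.6, -70.0, 22.0], [607.6, -59.6, 22.0]] [ 62.5  94.5  62.8 100.6] [657.5 -33.5  22. ]
[[124.0, 264.0], [173.0, 112.0], [245.0, 136.0], [195.0, 287.0]] [[368.9, 17.8, 22.0], [485.0, 160.3, 22.0], [545.8, 119.8, 22.0], [439.0, -34.4, 22.0]] [ 87.4 183.8  73.  187.5] [459.7  65.9  22. ]
```

View pics/w3.png

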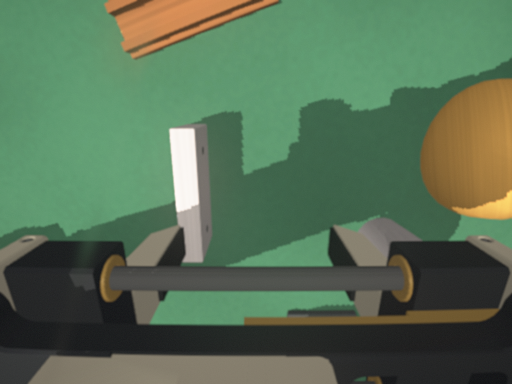

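The slab is still on edge at px x 172–210, y 125–262, so it slid or rocked back instead of tipping. I'll locate its top face at 60 mm.

```bash
python3 - <<'E'
from h import *
f=grab("wrist"); p,r=pose()
P=plane(f,[[171,128],[193,127],[203,261],[184,262]],60); print(P.round(1), P.mean(0)); print("tool frame",r.inv().apply(P-p).round(1).tolist())
d=P[:2].mean(0)-P[2:].mean(0); print(np.linalg.norm(d),np.degrees(np.arctan2(d[1],d[0])))
E
```

```text
[[488.9 146.3  60. ]
 [507.3 142.   60. ]
 [473.6  17.5  60. ]
 [454.9  21.4  60. ]] [481.17576787  81.77371263  60.        ]
tool frame [[64.7, -72.5, 69.5], [65.4, -53.7, 69.4], [-63.6, -52.7, 69.6], [-64.8, -71.6, 69.6]]
129.23907422792936 74.81477867031141
```

>>> {"api": "move_arm", "payload": {"motion": [{"xyz":[0,-0.35,0],"twist":[0,0,0]},{"xyz":[0,-0.35,0],"twist":[0,0,0]},{"xyz":[0,-0.34,0],"twist":[0,0,0]},{"xyz":[0,0,0.3],"twist":[0,0,0]},{"xyz":[0,0,0.5],"twist":[0,0,0]},{"xyz":[0,0,0.47],"twist":[0,0,0]},{"xyz":[0,0.25,0],"twist":[0,0,0]},{"xyz":[0,0.25,0],"twist":[0,0,0]},{"xyz":[0,0.1,0],"twist":[0,0,0]},{"xyz":[0,0.08,0],"twist":[0,0,0]},{"xyz":[0,0.08,0],"twist":[0,0,0]},{"xyz":[0,0,0],"twist":[0,0,0]}]}}

```text
t: 15.62
position: [526.8, 69.2, 54.7]
orientation: [0.0, 0.797, 0.605, 0.0]
force: [-0.7, -0.3, -0.9]
finger_gap: 1.0
finger_force: 0.0
```

```bash
python3 - <<'E'
from h import *
p,r=pose(); print(p, env.get_state()["force"]); print("along y from slab",r.inv().apply(p-np.array([481.2,81.8,0]))[:2])
f=grab("wrist"); g=grab("scene"); q=proj(g,[[481,82,40]])[0].astype(int); print(q)
x,y=max(q[0]-70,0),max(q[1]-60,0)
cv2.imwrite("pics/w4.png",np.hstack([cv2.resize(f["img"],(400,300)),cv2.resize(g["img"][y:y+105,x:x+140],(400,300))]))
E
```

```text
[526.84986074  69.18833829  54.65598419] [-0.72113621 -0.27147152 -0.8633028 ]
along y from slab [ 0.15074979 47.38314593]
[250 155]
```

View pics/w4.png

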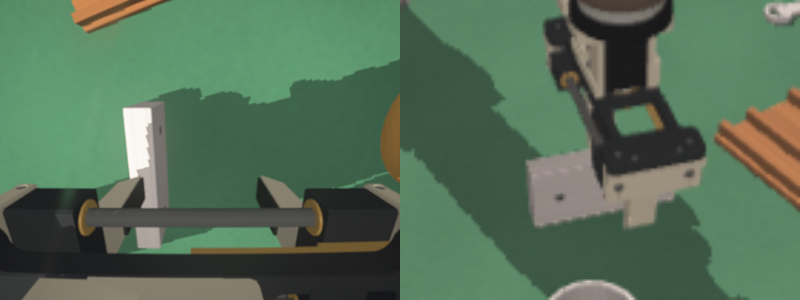

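The slab stands against the left pad at px (145,175) in the left half, leaning slightly. I'll keep pushing and measure before raising.

>>> {"api": "move_arm", "payload": {"motion": [{"xyz":[0,0.1,0],"twist":[0,0,0]},{"xyz":[0,0.1,0],"twist":[0,0,0]},{"xyz":[0,0.1,0],"twist":[0,0,0]},{"xyz":[0,0.1,0],"twist":[0,0,0]},{"xyz":[0,0.1,0],"twist":[0,0,0]},{"xyz":[0,0.1,0],"twist":[0,0,0]},{"xyz":[0,0,0],"twist":[0,0,0]},{"xyz":[0,0,0],"twist":[0,0,0]}]}}

```text
t: 16.73
position: [560.9, 59.6, 54.3]
orientation: [-0.0, 0.797, 0.605, -0.0]
force: [0.2, -0.2, 0.5]
finger_gap: 0.998
finger_force: 0.0
```

```bash
python3 - <<'E'
from h import *
p,r=pose(); s=env.get_state(); print(p, s["force"],s["ft_torque"]); print("along y from slab",r.inv().apply(p-np.array([481.2,81.8,0]))[:2])
f=grab("wrist"); im=f["img"]; cv2.imwrite("pics/w5.png",im)
hsv=cv2.cvtColor(im,cv2.COLOR_BGR2HSV); w=cv2.bitwise_not(cv2.inRange(hsv,(55,70,0),(95,255,255))); w[:130]=w[:130]; 
for row in range(100,225,12):
    x=np.where(w[row,100:420])[0]+100
    runs=np.split(x,np.where(np.diff(x)>1)[0]+1) if len(x) else []
    print(row,[(int(a[0]),int(a[-1])) for a in runs if len(a)>4])
E
```

```text
[560.93614956  59.56214672  54.27879303] [ 0.16057573 -0.17247202  0.47532975] [-0.06512372  0.11439342  0.01001748]
along y from slab [2.22120541e-02 8.27557705e+01]
100 []
112 []
124 [(117, 126)]
136 [(104, 166)]
148 [(100, 167)]
160 [(100, 168)]
172 [(100, 169)]
184 [(100, 171)]
196 [(100, 172)]
208 [(100, 173)]
220 [(110, 174)]
```

Now it's wide in the view, so it has tipped flat. I'll raise, move back over it and measure.

>>> {"api": "move_arm", "payload": {"motion": [{"xyz":[0,0,-0.6],"twist":[0,0,0]},{"xyz":[0,0,-0.6],"twist":[0,0,0]},{"xyz":[0,-0.35,0],"twist":[0,0,0]},{"xyz":[0,-0.35,0],"twist":[0,0,0]},{"xyz":[0,0,0],"twist":[0,0,0]},{"xyz":[0,0,0],"twist":[0,0,0]}]}}

```text
t: 17.52
position: [521.5, 70.7, 126.6]
orientation: [0.0, 0.797, 0.605, 0.0]
force: [-0.2, -0.7, 0.1]
finger_gap: 1.002
finger_force: 0.0
```

```bash
cat > m.py <<'E'
from h import *
p,r=pose(); s=env.get_state(); print(p, s["force"],s["t"])
f=grab("wrist"); im=f["img"]; cv2.imwrite("pics/w6.png",im)
hsv=cv2.cvtColor(im,cv2.COLOR_BGR2HSV); w=cv2.bitwise_not(cv2.inRange(hsv,(55,70,0),(95,255,255)))
for row in range(100,270,10):
    x=np.where(w[row,100:420])[0]+100
    runs=np.split(x,np.where(np.diff(x)>1)[0]+1) if len(x) else []
    print(row,[(int(a[0]),int(a[-1])) for a in runs if len(a)>4])
E
python3 m.py; python3 - <<'E'
from h import *
p,r=pose(); f=grab("wrist")
c=p*[1,1,0]; print("expected px of flat slab at TCP", proj(f,[c+r.apply([a,b,0])+[0,0,22] for a,b in ((65,-30),(65,30),(-65,30),(-65,-30))]).round(0).tolist())
E
```

```text
[521.45559243  70.72047885 126.63701918] [-0.17118771 -0.65746249  0.06494572] 17.525
100 []
110 []
120 []
130 [(193, 227)]
140 [(193, 227)]
150 [(194, 228)]
160 [(194, 228)]
170 [(195, 232)]
180 [(195, 235)]
190 [(196, 231)]
200 [(196, 230)]
210 [(197, 229)]
220 [(198, 230), (391, 410)]
230 [(157, 183), (199, 230), (331, 354), (378, 419)]
240 [(143, 184), (199, 229), (330, 369), (374, 419)]
250 [(100, 123), (133, 185), (200, 227), (329, 419)]
260 [(100, 182), (201, 225), (332, 419)]
expected px of flat slab at TCP [[225.0, 125.0], [287.0, 125.0], [283.0, 245.0], [229.0, 245.0]]
```

```bash
python3 - <<'E'
from h import *
def asc(im,x0,y0,x1,y1,st):
    hsv=cv2.cvtColor(im,cv2.COLOR_BGR2HSV)
    for y in range(y0,y1,st): print(y,''.join('.' if (45<h<100 and s>60) else str(min(9,v//26)) for h,s,v in hsv[y,x0:x1:st]))
print("w5 cols 40-300"); asc(cv2.imread("pics/w5.png"),40,100,300,270,5)
g=grab("scene"); 
sq=np.array([481.2,81.8]); ux=np.array([.268,.963]); uy=np.array([.963,-.268])
up=[np.r_[sq+a*ux+b*uy,z] for a in(65,-65) for b in (-11,11) for z in(0,60)]
fl=[np.r_[sq+a*ux+(b+41)*uy,z] for a in(65,-65) for b in (-30,30) for z in(0,22)]
print("up",proj(g,up).round(0).tolist()); print("flat",proj(g,fl).round(0).tolist())
asc(g["img"],200,110,330,215,3)
E
```

```text
w5 cols 40-300
100 ....................................................
105 ....................................................
110 ....................................................
115 ....................................................
120 ....................................................
125 ....................................................
130 ................6...54444...........................
135 ..............655555544444..........................
140 ............99999994444444..........................
145 ............99999995444444..........................
150 ............99999996444444..........................
155 ............89999997444444..........................
160 ............69999998444444..........................
165 .............9999999444244..........................
170 .............9999999444244..........................
175 ............69999999444444..........................
180 ............699999994444444.........................
185 ............689999995444444.........................
190 ............679999996444444.........................
19
[... 2133 characters left out ...]
...........463
173 .........5533.............................44
176 ............................................
179 ............................................
182 ............................................
185 ............................................
188 ............................................
191 ............................................
194 .............577654.........................
197 ............755555553.......................
200 ...........7455555554.......................
203 ..........744555555545......................
206 ..........844555555545......................
209 ..........844555555447......................
212 ..........484555555483......................
```

The slab is still upright in its original place: the finger passed over it without touching, so the tips sit higher than I assumed. I'll repeat the push lower down.

>>> {"api": "move_arm", "payload": {"motion": [{"xyz":[0,-0.35,0],"twist":[0,0,0]},{"xyz":[0,-0.35,0],"twist":[0,0,0]},{"xyz":[0,0,0.5],"twist":[0,0,0]},{"xyz":[0,0,0.5],"twist":[0,0,0]},{"xyz":[0,0,0.35],"twist":[0,0,0]},{"xyz":[0,0.25,0],"twist":[0,0,0]},{"xyz":[0,0.25,0],"twist":[0,0,0]},{"xyz":[0,0.1,0],"twist":[0,0,0]},{"xyz":[0,0.08,0],"twist":[0,0,0]},{"xyz":[0,0.08,0],"twist":[0,0,0]},{"xyz":[0,0,0],"twist":[0,0,0]}]}}

```text
t: 19.05
position: [524.7, 69.8, 45.6]
orientation: [0.0, 0.797, 0.605, 0.0]
force: [0.2, 1.3, 0.2]
finger_gap: 0.998
finger_force: 0.3
```

```bash
cat > m.py <<'E'
from h import *
p,r=pose(); s=env.get_state(); print(p, s["force"],s["t"]); print("rel slab start",r.inv().apply(p-np.array([481.2,81.8,0]))[:2])
f=grab("wrist"); im=f["img"]
print("tip px (inner)",proj(f,[p+r.apply([0,y,11]) for y in(-46,46)]).round(0).tolist())
sq=np.array([481.2,81.8]); ux=np.array([.268,.963]); uy=np.array([.963,-.268])
print("upright top px",proj(f,[np.r_[sq+a*ux+b*uy,60] for a,b in((65,-11),(65,11),(-65,11),(-65,-11))]).round(0).tolist())
print("flat top px",proj(f,[np.r_[sq+a*ux+(b+41)*uy,22] for a,b in((65,-30),(65,30),(-65,30),(-65,-30))]).round(0).tolist())
hsv=cv2.cvtColor(im,cv2.COLOR_BGR2HSV)
for y in range(90,290,8): print(y,''.join('.' if (45<h<100 and s>60) else str(min(9,v//26)) for h,s,v in hsv[y,100:400:5]))
E
python3 m.py
```

```text
[524.66453191  69.79287335  45.59532217] [0.20447277 1.2812748  0.16634798] 19.05
rel slab start [ 0.14794905 45.12203167]
tip px (inner) [[192.0, 227.0], [321.0, 227.0]]
upright top px [[156.0, 138.0], [195.0, 138.0], [208.0, 327.0], [177.0, 327.0]]
flat top px [[207.0, 132.0], [294.0, 132.0], [288.0, 292.0], [216.0, 292.0]]
90 ............................................................
98 ............................................................
106 ............................................................
114 ............................................................
122 ............................................................
130 ...................444......................................
138 ................5555555.....................................
146 ...............799999996....................................
154 ................99998665....................................
162 ................97666665....................................
170 ................66666666....................................
178 ................66666666....................................
186 ................66666666....................................
194 ................66666666....................................
202 ................56666666....................................
210 .................6666666....................................
218 .................7666666....................................
226 ...............5.7666666.......................44...........
234 ..........555553166666664.....................1155555.......
242 .........5555531166666664.....................111555554....1
250 11111..455555311156666664.....................1111455555..11
258 1143325555553111146666664......................1111455555523
266 15322233333222222344444443.33................221221133333222
274 243222222222222222333333333333222333223223223222222222222222
282 443333333333333333333333333333333333333333333333333333333333
```

Contact now: pad force is 0.3 N and the slab is leaning. I'll continue the push.

>>> {"api": "move_arm", "payload": {"motion": [{"xyz":[0,0.08,0],"twist":[0,0,0]},{"xyz":[0,0.08,0],"twist":[0,0,0]},{"xyz":[0,0.08,0],"twist":[0,0,0]},{"xyz":[0,0.08,0],"twist":[0,0,0]},{"xyz":[0,0.08,0],"twist":[0,0,0]},{"xyz":[0,0,0],"twist":[0,0,0]},{"xyz":[0,0,0],"twist":[0,0,0]}]}}

```text
t: 19.98
position: [547.1, 63.5, 45.3]
orientation: [-0.0, 0.797, 0.605, -0.0]
force: [-0.3, 0.2, 0.4]
finger_gap: 1.004
finger_force: 0.0
```

```bash
python3 m.py
```

```text
[547.11903537  63.45010649  45.27803833] [-0.28189725  0.21416202  0.4374229 ] 19.975
rel slab start [4.83908283e-02 6.84083624e+01]
tip px (inner) [[192.0, 227.0], [321.0, 227.0]]
upright top px [[114.0, 139.0], [153.0, 138.0], [175.0, 327.0], [144.0, 326.0]]
flat top px [[173.0, 132.0], [260.0, 132.0], [260.0, 292.0], [187.0, 292.0]]
90 ............................................................
98 ............................................................
106 ............................................................
114 ............................................................
122 ............................................................
130 ..................444444444444444...........................
138 ................99999999999666666...........................
146 ................99999999966666666...........................
154 ................99999999966666666...........................
162 ................99999999566666666...........................
170 ................99999999456666666...........................
178 ................89999999976666666............
[... 160 characters left out ...]
.......9999996666666666...........................
210 .................9999996666666666...........................
218 .................9997666666666666...........................
226 ..............4436666666666666666..............44...........
234 ..........45555315666666666666666.............1145454.......
242 .1111....555553114666666666666666.............111444444....1
250 11111..45555531113666666666666666.............1111444444..11
258 11433254545531111.666666666666666.............11111444444423
266 1532222233321112224444444344444443.......2..2.21111133322222
274 143222222222222222222222222222222222222222222222222222222222
282 432222222222222223333333333333333333223222333323222222222222
```

The slab now lies flat at px 180–265 (predicted 173–260, so about 4 mm further on). I'll move back over it.

>>> {"api": "move_arm", "payload": {"motion": [{"xyz":[0,0,-0.5],"twist":[0,0,0]},{"xyz":[0,0,-0.5],"twist":[0,0,0]},{"xyz":[0,-0.2,0],"twist":[0,0,0]},{"xyz":[0,-0.2,0],"twist":[0,0,0]},{"xyz":[0,0,0],"twist":[0,0,0]},{"xyz":[0,0,0],"twist":[0,0,0]}]}}

```text
t: 20.78
position: [523.7, 69.8, 104.7]
orientation: [-0.0, 0.796, 0.605, -0.001]
force: [-0.5, -0.6, 0.7]
finger_gap: 1.0
finger_force: 0.0
```

```bash
cat > m2.py <<'E'
from h import *
p,r=pose(); f=grab("wrist"); im=f["img"]; hsv=cv2.cvtColor(im,cv2.COLOR_BGR2HSV); w=cv2.bitwise_not(cv2.inRange(hsv,(45,60,0),(100,255,255)))
for row in range(116,226,6):
    x=np.where(w[row,130:400])[0]+130
    if len(x)>20:
        P=plane(f,[[x[0]-.5,row],[x[-1]+.5,row]],22); q=r.inv().apply(P-p*[1,1,0]); print(row,x[0],x[-1],q[:,:2].round(1).tolist())
E
python3 m2.py
```

```text
128 221 289 [[63.4, -32.3], [63.4, 29.3]]
134 221 289 [[58.1, -32.5], [58.2, 29.5]]
140 221 289 [[52.8, -32.7], [52.8, 29.7]]
146 222 289 [[47.4, -32.0], [47.4, 29.9]]
152 222 289 [[41.9, -32.2], [41.9, 30.0]]
158 222 288 [[36.4, -32.4], [36.4, 29.3]]
164 222 288 [[30.8, -32.6], [30.8, 29.5]]
170 222 288 [[25.1, -32.8], [25.1, 29.7]]
176 222 288 [[19.3, -33.0], [19.3, 29.9]]
182 223 287 [[13.5, -32.3], [13.5, 29.2]]
188 223 287 [[7.6, -32.5], [7.6, 29.4]]
194 223 287 [[1.6, -32.7], [1.6, 29.6]]
200 223 287 [[-4.5, -32.9], [-4.5, 29.8]]
206 223 286 [[-10.7, -33.2], [-10.6, 29.0]]
212 224 286 [[-16.9, -32.4], [-16.9, 29.2]]
218 224 286 [[-23.2, -32.6], [-23.2, 29.5]]
224 177 336 [[-29.8, -79.8], [-29.7, 79.5]]
```

>>> {"api": "move_arm", "payload": {"motion": [{"xyz":[0,-0.025,0.4],"twist":[0,0,0]},{"xyz":[0,0,0.4],"twist":[0,0,0]},{"xyz":[0,0,0.3],"twist":[0,0,0]},{"xyz":[0,0,0.2],"twist":[0,0,0]},{"xyz":[0,0,0.1],"twist":[0,0,0]},{"xyz":[0,0,0.06],"twist":[0,0,0]},{"xyz":[0,0,0.05],"twist":[0,0,0]},{"xyz":[0,0,0],"twist":[0,0,0]}]}}

```text
t: 21.82
position: [522.9, 70.3, 15.0]
orientation: [0.0, 0.797, 0.605, 0.0]
force: [-0.5, -0.5, -1.0]
finger_gap: 0.999
finger_force: 0.0
```

>>> {"api": "move_arm", "payload": {"motion": [{"xyz":[0,0,0],"twist":[0,0,0]},{"xyz":[0,0,0],"twist":[0,0,0]},{"xyz":[0,0,0],"twist":[0,0,0]},{"xyz":[0,0,0],"twist":[0,0,0]},{"xyz":[0,0,0],"twist":[0,0,0]},{"xyz":[0,0,0],"twist":[0,0,0]},{"xyz":[0,0,0],"twist":[0,0,0]},{"xyz":[0,0,0],"twist":[0,0,0]}], "hand": -1, "squeeze": 45}}

```text
t: 22.82
position: [522.8, 70.2, 14.8]
orientation: [-0.0, 0.797, 0.605, -0.0]
force: [0.7, -0.3, -0.6]
finger_gap: 0.179
finger_force: 0.0
```

The gap closed to 0.18 with no pad force, so the fingers shut above the slab. The tips sit roughly 20 mm higher than nominal. I'll reopen and lower, feeling for the bench.

>>> {"api": "move_arm", "payload": {"motion": [{"xyz":[0,0,-0.05],"twist":[0,0,0]},{"xyz":[0,0,0],"twist":[0,0,0]},{"xyz":[0,0,0],"twist":[0,0,0]},{"xyz":[0,0,0],"twist":[0,0,0]},{"xyz":[0,0,0],"twist":[0,0,0]},{"xyz":[0,0,0],"twist":[0,0,0]},{"xyz":[0,0,0],"twist":[0,0,0]},{"xyz":[0,0,0],"twist":[0,0,0]},{"xyz":[0,0,0],"twist":[0,0,0]},{"xyz":[0,0,0.1],"twist":[0,0,0]},{"xyz":[0,0,0.05],"twist":[0,0,0]},{"xyz":[0,0,0],"twist":[0,0,0]},{"xyz":[0,0,0],"twist":[0,0,0]}], "hand": 1}}

```text
t: 24.45
position: [522.7, 70.3, 8.7]
orientation: [-0.0, 0.797, 0.605, -0.0]
force: [0.8, -0.3, 0.1]
finger_gap: 0.998
finger_force: 0.0
```

```bash
python3 m2.py; python3 -c "
from h import *
p,r=pose(); f=grab('wrist'); print(p); print(proj(f,[p+r.apply([0,y,z]) for y in(-46,46) for z in (-30,-10,11)]).round(0).tolist())
g=grab('scene'); print('scene px tip/tcp',proj(g,[p+r.apply([0,46,z]) for z in(-40,-10,0,11)]).round(0).tolist())
hsv=cv2.cvtColor(g['img'],cv2.COLOR_BGR2HSV)
for y in range(130,205,3): print(y,''.join('.' if (45<h<100 and s>60) else str(min(9,v//26)) for h,s,v in hsv[y,215:320:2]))
"
```

```text
140 203 310 [[63.8, -30.3], [63.8, 30.0]]
146 203 310 [[60.4, -30.5], [60.4, 30.2]]
152 203 310 [[57.0, -30.7], [57.1, 30.4]]
158 204 309 [[53.6, -30.3], [53.6, 30.0]]
164 204 309 [[50.1, -30.5], [50.2, 30.2]]
170 204 309 [[46.6, -30.7], [46.7, 30.4]]
176 205 308 [[43.1, -30.3], [43.1, 30.0]]
182 205 308 [[39.5, -30.5], [39.5, 30.2]]
188 205 308 [[35.8, -30.7], [35.8, 30.4]]
194 206 307 [[32.1, -30.3], [32.1, 30.1]]
200 206 307 [[28.4, -30.5], [28.4, 30.3]]
206 206 306 [[24.6, -30.7], [24.6, 29.9]]
212 206 306 [[20.7, -31.0], [20.7, 30.1]]
218 207 306 [[16.8, -30.6], [16.8, 30.3]]
224 207 336 [[12.8, -30.8], [12.8, 49.0]]
[522.79503678  70.28197633   8.78474443]
[[176.0, 256.0], [185.0, 240.0], [192.0, 227.0], [337.0, 256.0], [328.0, 240.0], [321.0, 227.0]]
scene px tip/tcp [[261.0, 177.0], [261.0, 186.0], [261.0, 189.0], [261.0, 192.0]]
130 ........42111365452111111255.....................4633
133 .........1111143452111111355...............4654667776
136 ..........144425452111111355...........4...3357666677
139 ..........142213652111110455..........357677633576667
142 .............2
[... 499 characters left out ...]
..35
169 ......45555555553131111113455555455..................
172 ......35555555555245555556555555554..................
175 ......35555425555555245555555555866..................
178 .......4555555555555555555555555555..................
181 .......3555555555566555555555555643..................
184 ........455655555555555555543........................
187 .........5555555555444443............................
190 .........55534.......................................
193 .............457665..................................
196 ..........5665555555674..............................
199 .........855555555555567.............................
202 ........84455555555554555............................
```

```bash
python3 -c "
from h import *
p,r=pose(); f=grab('wrist')
for z in (-40,-30,-20,-10,0,11): print(z,proj(f,[p+r.apply([9.5,y,z]) for y in(-46,46,-23,23)]).round(0).tolist())
hsv=cv2.cvtColor(f['img'],cv2.COLOR_BGR2HSV)
for y in range(214,290,4): print(y,''.join('.' if (45<h<100 and s>60) else str(min(9,v//26)) for h,s,v in hsv[y,120:200:2]))
"
```

```text
-40 [[169.0, 250.0], [344.0, 250.0], [213.0, 250.0], [301.0, 250.0]]
-30 [[175.0, 241.0], [339.0, 241.0], [216.0, 242.0], [298.0, 242.0]]
-20 [[179.0, 234.0], [334.0, 234.0], [218.0, 234.0], [295.0, 234.0]]
-10 [[184.0, 227.0], [330.0, 227.0], [220.0, 227.0], [293.0, 227.0]]
0 [[187.0, 220.0], [326.0, 220.0], [222.0, 220.0], [291.0, 220.0]]
11 [[191.0, 214.0], [322.0, 214.0], [224.0, 214.0], [289.0, 214.0]]
214 ........................................
218 ........................................
222 ........................................
226 ..........................5544..........
230 ....................554444444211........
234 ...............54444444444442111........
238 .............5444444444444311111........
242 ...........544444444444443111111........
246 1........544444444444444211111111.......
250 11.....54444444444444442111111111.......
254 11...5444444444444444311111111111.......
258 32144444444444444444211111111111........
262 3323444444444444444211111111111.........
266 2222222222222333322111111111112222.22222
270 2222222222222222222222222222222222222222
274 2222222232222222222332222222222222222222
278 2222222222222222222222222222222222222222
282 2222222222222222222222222222222222222222
286 2222222222222222222222222222222222222222
```

The visible pad tips match a point 11 mm behind the reported TCP, so the tips are at TCP z + 11 rather than − 11. They are about 20 mm up now, so I'll lower 15 mm and grip.

>>> {"api": "move_arm", "payload": {"motion": [{"xyz":[0,0,0.1],"twist":[0,0,0]},{"xyz":[0,0,0.1],"twist":[0,0,0]},{"xyz":[0,0,0.05],"twist":[0,0,0]},{"xyz":[0,0,0],"twist":[0,0,0]},{"xyz":[0,0,0],"twist":[0,0,0]}]}}

```text
t: 25.28
position: [522.8, 70.3, -6.2]
orientation: [-0.0, 0.797, 0.605, -0.0]
force: [0.1, -0.3, -0.1]
finger_gap: 1.002
finger_force: 0.0
```

>>> {"api": "move_arm", "payload": {"motion": [{"xyz":[0,0,0],"twist":[0,0,0]},{"xyz":[0,0,0],"twist":[0,0,0]},{"xyz":[0,0,0],"twist":[0,0,0]},{"xyz":[0,0,0],"twist":[0,0,0]},{"xyz":[0,0,0],"twist":[0,0,0]},{"xyz":[0,0,0],"twist":[0,0,0]}], "hand": -1, "squeeze": 50}}

```text
t: 26.02
position: [522.8, 70.3, -6.1]
orientation: [-0.0, 0.797, 0.605, 0.0]
force: [-0.6, -0.5, 1.2]
finger_gap: 0.651
finger_force: 50.0
```

Gripped: gap 0.651 × 92 = 60 mm. I'll lift it and work out the approach.

>>> {"api": "move_arm", "payload": {"motion": [{"xyz":[0,0,-0.3],"twist":[0,0,0]},{"xyz":[0,0,-0.4],"twist":[0,0,0]},{"xyz":[0,0,-0.4],"twist":[0,0,0]},{"xyz":[0,0,-0.35],"twist":[0,0,0]},{"xyz":[0,0,0],"twist":[0,0,0]}]}}

```text
t: 26.65
position: [524.0, 70.5, 82.8]
orientation: [0.001, 0.797, 0.605, 0.002]
force: [1.1, -0.0, -5.6]
finger_gap: 0.651
finger_force: 50.0
```

```bash
cat > g.py <<'E'
import sys
from h import *
d=np.load("fix.npz"); Rm,t=d["R"],d["t"]; p,r=pose(); q=Rm.T@(p[:2]-t)
print("TCP in fixture",q.round(1),"z",p[2].round(1),"slab tool-x in fixture deg",np.degrees(np.arctan2(*(Rm.T@r.as_matrix()[:2,0])[::-1])).round(2), env.get_state()["force"].round(1) if hasattr(env.get_state()["force"],"round") else env.get_state()["force"], "gap",env.get_state()["finger_gap"])
x,y,z=map(float,sys.argv[1:4]); goto(np.r_[Rm@[x,y]+t,z],-15.6)
E
python3 g.py -75 0 80; python3 m2.py
```

```text
TCP in fixture [-293.5 -104.8] z 82.8 slab tool-x in fixture deg -179.99 [ 1.1 -0.  -5.6] gap 0.6513491961269468
shift mm tool [-218.6  104.8    2.8] in target axes [-218.6  104.8    2.8] twist deg [ 0.19 -0.09 -0.  ]
140 202 312 [[55.5, -45.2], [55.5, 46.5]]
146 197 316 [[50.6, -49.6], [50.6, 50.1]]
152 198 315 [[45.6, -49.1], [45.6, 49.6]]
158 198 315 [[40.5, -49.4], [40.5, 49.9]]
164 199 315 [[35.4, -48.9], [35.4, 50.2]]
170 199 314 [[30.2, -49.2], [30.2, 49.7]]
176 199 314 [[25.0, -49.5], [24.9, 50.0]]
182 200 314 [[19.6, -49.0], [19.6, 50.4]]
188 200 313 [[14.2, -49.3], [14.2, 49.8]]
194 201 313 [[8.8, -48.8], [8.7, 50.2]]
200 201 312 [[3.2, -49.1], [3.1, 49.6]]
206 201 312 [[-2.4, -49.4], [-2.5, 50.0]]
212 201 311 [[-8.1, -49.8], [-8.2, 49.4]]
218 202 311 [[-13.9, -49.2], [-14.0, 49.8]]
224 201 311 [[-19.7, -50.5], [-19.8, 50.1]]
```

>>> {"api": "move_arm", "payload": {"motion": [{"xyz":[-0.3,0.145,0],"twist":[0,0,0]},{"xyz":[-0.3,0.145,0],"twist":[0,0,0]},{"xyz":[-0.3,0.145,0],"twist":[0,0,0]},{"xyz":[-0.3,0.145,0],"twist":[0,0,0]},{"xyz":[-0.3,0.145,0],"twist":[0,0,0]},{"xyz":[-0.3,0.145,0],"twist":[0,0,0]},{"xyz":[-0.3,0.145,0],"twist":[0,0,0]},{"xyz":[-0.3,0.145,0],"twist":[0,0,0]},{"xyz":[-0.3,0.145,0],"twist":[0,0,0]},{"xyz":[-0.3,0.145,0],"twist":[0,0,0]},{"xyz":[-0.3,0.145,0],"twist":[0,0,0]},{"xyz":[-0.3,0.145,0],"twist":[0,0,0]},{"xyz":[0,0,0],"twist":[0,0,0]},{"xyz":[0,0,0],"twist":[0,0,0]}]}}

```text
t: 28.45
position: [565.1, -165.2, 80.6]
orientation: [-0.001, 0.796, 0.605, 0.0]
force: [-0.3, 0.7, -5.4]
finger_gap: 0.65
finger_force: 50.0
```

```bash
python3 g.py -75 0 57; python3 - <<'E'
from h import *
# check fixture y from wrist view: jaw top / lip rows, and slab edges
f=grab("wrist"); p,r=pose(); d=np.load("fix.npz"); Rm,t=d["R"],d["t"]
X=lambda x,y,z: np.r_[Rm@[x,y]+t,z]
print("pred stop back/lip corners",proj(f,[X(-115,-30,55),X(-115,30,55),X(-120,-45,10),X(-120,45,10)]).round(0).tolist())
hsv=cv2.cvtColor(f["img"],cv2.COLOR_BGR2HSV)
for y in range(60,230,6): print(y,''.join('.' if (45<h<100 and s>60) else str(min(9,v//26)) for h,s,v in hsv[y,130:390:4]))
E
```

```text
TCP in fixture [-77.6  -1.9] z 80.6 slab tool-x in fixture deg -179.97 [-0.3  0.7 -5.4] gap 0.6503437476391126
shift mm tool [-2.6  1.9 23.6] in target axes [-2.6  1.9 23.6] twist deg [-0.04 -0.04  0.01]
pred stop back/lip corners [[218.0, 171.0], [301.0, 171.0], [207.0, 154.0], [310.0, 154.0]]
60 ................................................333333...........
66 .................................................................
72 .................................................................
78 .................................................................
84 .................................................................
90 .................................................................
96 .................................................................
102 .................................................................
108 .................................................................
114 .................................................................
120 .................................................................
126 .....................................
[... 518 characters left out ...]

174 ..................66666666766666666667999998764..................
180 ..................66666666666664466666767866664..................
186 ..................6666666666663333666666666666...................
192 ..................6666666666666335666666666666...................
198 ..................6666666666666666666666666666...................
204 ..................5666666666666666666666666666...................
210 ..................5666666666666666666666666665...................
216 ..................5666666666666666666666666665...................
222 ..................5666666666666666666666666664...................
228 ................555666666666666666666666666665544................
```

>>> {"api": "move_arm", "payload": {"motion": [{"xyz":[0,0.01,0.13],"twist":[0,0,0]},{"xyz":[0,0.01,0.13],"twist":[0,0,0]},{"xyz":[0,0.01,0.13],"twist":[0,0,0]},{"xyz":[0,0,0],"twist":[0,0,0]},{"xyz":[-0.2,0,0],"twist":[0,0,0]},{"xyz":[-0.15,0,0],"twist":[0,0,0]},{"xyz":[-0.1,0,0],"twist":[0,0,0]},{"xyz":[-0.1,0,0],"twist":[0,0,0]},{"xyz":[-0.1,0,0],"twist":[0,0,0]},{"xyz":[0,0,0],"twist":[0,0,0]},{"xyz":[0,0,0],"twist":[0,0,0]}]}}

```text
t: 29.88
position: [556.9, -202.6, 57.6]
orientation: [-0.0, 0.796, 0.605, 0.001]
force: [0.8, 5.7, -2.4]
finger_gap: 0.65
finger_force: 50.0
```

```bash
python3 g.py -10 0 57
```

```text
TCP in fixture [-39.3   0.3] z 57.6 slab tool-x in fixture deg -179.95 [ 0.8  5.7 -2.4] gap 0.6497158813575226
shift mm tool [-29.3  -0.3   0.6] in target axes [-29.3  -0.3   0.6] twist deg [ 0.   -0.08  0.04]
```

>>> {"api": "move_arm", "payload": {"motion": [{"xyz":[-0.1,0,0],"twist":[0,0,0]},{"xyz":[-0.1,0,0],"twist":[0,0,0]},{"xyz":[-0.1,0,0],"twist":[0,0,0]},{"xyz":[-0.1,0,0],"twist":[0,0,0]},{"xyz":[-0.1,0,0],"twist":[0,0,0]},{"xyz":[0,0,0],"twist":[0,0,0]},{"xyz":[0,0,0],"twist":[0,0,0]}]}}

```text
t: 30.75
position: [549.1, -230.2, 57.5]
orientation: [-0.001, 0.796, 0.605, 0.001]
force: [0.5, 6.6, -1.2]
finger_gap: 0.649
finger_force: 50.0
```

```bash
python3 g.py -9 0 19.5; python3 - <<'E'
from h import *
# slab-end tilt/edges in scene view: predicted vs seen; find jaw face via scene
g=grab("scene"); d=np.load("fix.npz"); Rm,t=d["R"],d["t"]; X=lambda x,y,z: np.r_[Rm@[x,y]+t,z]
print("lip corners",proj(g,[X(-82,30,55),X(-82,-30,55)]).round(0).tolist(),"slab tail bottom edge",proj(g,[X(-74,30,63),X(-74,-30,63),X(-74,30,85),X(-74,-30,85)]).round(0).tolist(),"jaw 40:",proj(g,[X(55,30,92),X(55,-30,92)]).round(0).tolist())
cv2.imwrite("pics/s7.png",cv2.resize(g["img"][150:290,30:230],None,fx=4,fy=4,interpolation=cv2.INTER_CUBIC))
E
```

```text
TCP in fixture [-10.7   0.2] z 57.5 slab tool-x in fixture deg -179.9 [ 0.5  6.6 -1.2] gap 0.6490807890478676
shift mm tool [-1.8 -0.2 38. ] in target axes [-1.7 -0.2 38. ] twist deg [-0.02 -0.15  0.08]
lip corners [[177.0, 224.0], [172.0, 203.0]] slab tail bottom edge [[172.0, 223.0], [168.0, 202.0], [170.0, 216.0], [166.0, 195.0]] jaw 40: [[102.0, 228.0], [101.0, 206.0]]
```

```bash
python3 - <<'E'
from h import *
g=grab("scene"); h=grab("top"); d=np.load("fix.npz"); Rm,t=d["R"],d["t"]; X=lambda x,y,z: np.r_[Rm@[x,y]+t,z]
def dots(f,P,c):
    for q in proj(f,P): cv2.circle(f["img"],tuple((q*16).round().astype(int).tolist()),10,c,-1,cv2.LINE_AA,4)
for f in (g,h):
    f["img"]=f["img"].copy()
    dots(f,[X(-75.7,30,63.6),X(-75.7,-30,63.6),X(-75.7,30,85.6)],(0,0,255)); dots(f,[X(-82,30,55),X(-82,-30,55)],(255,0,255)); dots(f,[X(54.3,30,92),X(54.3,-30,92)],(255,255,0))
o=np.vstack([cv2.resize(g["img"][180:272,40:212],(688,368),interpolation=cv2.INTER_CUBIC),np.pad(cv2.resize(h["img"][195:272,302:446],(432,231),interpolation=cv2.INTER_CUBIC),((0,0),(0,256),(0,0)))]); print(o.shape)
cv2.imwrite("pics/s8.png",o)
E
```

```text
(599, 688, 3)
```

View pics/s8.png

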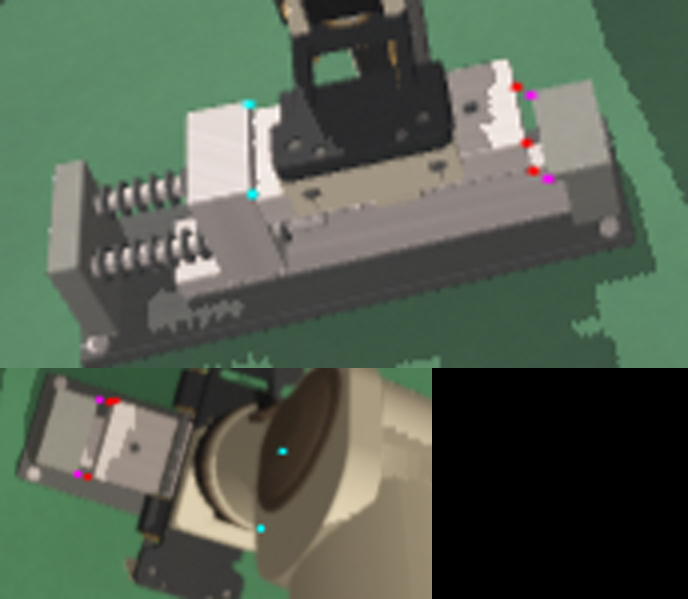

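The scene view shows a visible gap between the slab's tail (red, about (527,143)) and the lip (magenta, about (548,178)). The jaw face is where predicted, at about (250,195). The tail is clear, so I'll lower.

>>> {"api": "move_arm", "payload": {"motion": [{"xyz":[0,0,0.1],"twist":[0,0,0]},{"xyz":[0,0,0.1],"twist":[0,0,0]},{"xyz":[0,0,0.1],"twist":[0,0,0]},{"xyz":[0,0,0.1],"twist":[0,0,0]},{"xyz":[0,0,0.1],"twist":[0,0,0]},{"xyz":[0,0,0.1],"twist":[0,0,0]},{"xyz":[0,0,0],"twist":[0,0,0]},{"xyz":[0,0,0],"twist":[0,0,0]}]}}

```text
t: 31.9
position: [550.2, -230.2, 21.5]
orientation: [-0.0, 0.796, 0.605, 0.001]
force: [3.9, 6.3, -4.4]
finger_gap: 0.649
finger_force: 50.0
```

>>> {"api": "move_arm", "payload": {"motion": [{"xyz":[0,0,0.025],"twist":[0,0,0]},{"xyz":[0,0,0.02],"twist":[0,0,0]},{"xyz":[0,0,0],"twist":[0,0,0]},{"xyz":[0,0,0],"twist":[0,0,0]}]}}

```text
t: 32.4
position: [550.3, -230.2, 19.2]
orientation: [-0.0, 0.796, 0.605, 0.002]
force: [3.1, 7.9, -1.4]
finger_gap: 0.641
finger_force: 50.0
```

```bash
python3 g.py -25 0 17.9
```

```text
TCP in fixture [-11.    1.4] z 19.2 slab tool-x in fixture deg -179.86 [ 3.1  7.9 -1.4] gap 0.6410516996462396
shift mm tool [14.  -1.4  1.4] in target axes [14.  -1.4  1.3] twist deg [ 0.1  -0.15  0.13]
```

>>> {"api": "move_arm", "payload": {"motion": [{"xyz":[0.05,0,0.01],"twist":[0,0,0]},{"xyz":[0.05,0,0],"twist":[0,0,0]},{"xyz":[0.05,0,0],"twist":[0,0,0]},{"xyz":[0.04,0,0],"twist":[0,0,0]},{"xyz":[0,0,0],"twist":[0,0,0]},{"xyz":[0,0,0],"twist":[0,0,0]}]}}

```text
t: 33.15
position: [553.3, -219.6, 18.7]
orientation: [0.0, 0.796, 0.605, 0.001]
force: [2.6, 6.5, -1.7]
finger_gap: 0.647
finger_force: 50.0
```

```bash
python3 g.py -25 0 17.9
```

```text
TCP in fixture [-22.    1.4] z 18.7 slab tool-x in fixture deg -179.87 [ 2.6  6.5 -1.7] gap 0.6472355014961821
shift mm tool [ 3.  -1.4  0.8] in target axes [ 3.  -1.4  0.8] twist deg [ 0.11 -0.12  0.12]
```

>>> {"api": "move_arm", "payload": {"motion": [{"xyz":[0.03,0,0],"twist":[0,0,0]},{"xyz":[0.03,0,0],"twist":[0,0,0]},{"xyz":[0.01,0,0.01],"twist":[0,0,0]},{"xyz":[0,0,0.01],"twist":[0,0,0]},{"xyz":[0,0,0],"twist":[0,0,0]},{"xyz":[0,0,0],"twist":[0,0,0]}]}}

```text
t: 33.9
position: [554.2, -216.4, 17.9]
orientation: [0.0, 0.796, 0.605, 0.001]
force: [1.2, 5.3, 2.1]
finger_gap: 0.65
finger_force: 50.0
```

```bash
python3 g.py -25 0 17.9
```

```text
TCP in fixture [-25.4   1.5] z 17.9 slab tool-x in fixture deg -179.9 [1.2 5.3 2.1] gap 0.6502649932884886
shift mm tool [-0.4 -1.5  0. ] in target axes [-0.4 -1.5  0. ] twist deg [ 0.11 -0.08  0.08]
```

>>> {"api": "move_arm", "payload": {"motion": [{"xyz":[0.02,0,0.01],"twist":[0,0,0]},{"xyz":[0.02,0,0.01],"twist":[0,0,0]},{"xyz":[0,0,0],"twist":[0,0,0]},{"xyz":[0,0,0],"twist":[0,0,0]}]}}

```text
t: 34.4
position: [554.3, -216.5, 17.9]
orientation: [0.001, 0.796, 0.605, 0.0]
force: [-2.1, 2.0, 10.7]
finger_gap: 0.647
finger_force: 50.0
```

The slab is on the rail (z holds at 17.9, 10.7 N up) and against the stop (the position no longer advances). Releasing.

>>> {"api": "move_arm", "payload": {"motion": [{"xyz":[0,0,0],"twist":[0,0,0]},{"xyz":[0,0,0],"twist":[0,0,0]},{"xyz":[0,0,0],"twist":[0,0,0]},{"xyz":[0,0,0],"twist":[0,0,0]},{"xyz":[0,0,0],"twist":[0,0,0]},{"xyz":[0,0,0],"twist":[0,0,0]},{"xyz":[0,0,-0.2],"twist":[0,0,0]},{"xyz":[0,0,-0.5],"twist":[0,0,0]},{"xyz":[0,0,-0.6],"twist":[0,0,0]},{"xyz":[0,0,-0.6],"twist":[0,0,0]},{"xyz":[0,0,-0.6],"twist":[0,0,0]},{"xyz":[0.5,-0.5,0],"twist":[0,0,0]},{"xyz":[0.7,-0.7,0],"twist":[0,0,0]},{"xyz":[0.7,-0.7,0],"twist":[0,0,0]},{"xyz":[0.7,-0.7,0],"twist":[0,0,0]},{"xyz":[0.7,-0.7,0],"twist":[0,0,0]},{"xyz":[0.7,0,0],"twist":[0,0,0]},{"xyz":[0.7,0,0],"twist":[0,0,0]},{"xyz":[0,0,0],"twist":[0,0,0]},{"xyz":[0,0,0],"twist":[0,0,0]}], "hand": 1}}

```text
t: 36.9
position: [438.2, 108.8, 166.0]
orientation: [0.0, 0.797, 0.605, -0.0]
force: [0.1, -0.8, 1.0]
finger_gap: 1.001
finger_force: 0.0
```

```bash
python3 - <<'E'
from h import *
s=env.get_state(); print(s["t"],s["position"],s["force"],s["finger_gap"])
h=grab("top"); g=grab("scene"); d=np.load("fix.npz"); Rm,t=d["R"],d["t"]; X=lambda x,y,z: np.r_[Rm@[x,y]+t,z]
# rectify the fixture at given heights into the fixture frame, 2 px/mm -> rows print of brightness
def rect(f,z,xs,ys):
    P=np.array([[X(x,y,z) for x in xs] for y in ys]).reshape(-1,3); q=proj(f,P).astype(np.float32).reshape(len(ys),len(xs),2)
    return cv2.remap(cv2.cvtColor(f["img"],cv2.COLOR_BGR2GRAY),q[...,0],q[...,1],cv2.INTER_LINEAR)
for nm,f in (("top",h),("scene",g)):
    for z,xs,ys in ((46,range(-94,64,3),range(-54,56,6)),(92,range(15,80,2),(-20,0,20))):
        print(nm,"z",z,"x",xs[0],"step",xs.step)
        for y,row in zip(ys,rect(f,z,xs,ys)): print(f"{y:4d}",''.join(str(min(9,v//26)) for v in row))
E
```

```text
36.9 [438.21514772 108.78473483 166.03004655] [ 0.06713381 -0.76010191  1.01571035] 1.0008394130861609
top z 46 x -94 step 3
 -54 44444444444444444444444444444444444444444444444444444
 -48 43443433334433333333333343333333343333333343334333333
 -42 33333333333333333333333333333333333333333333333333333
 -36 33333333333333333333333333333333333333333333333333333
 -30 44444454554444445545555444454555554544445555433344555
 -24 55556777777777777777777777777777777777777667653334677
 -18 55556777777777777777777777777777777777777555543334677
 -12 55555777777777777777777777777777777777777765533334677
  -6 55556777777777777777777777777777777777777755433334677
   0 55556777545777777777777777777777777754677655533333677
   6 55555777766777777777777777777777777776777755533334677
  12 55555777777777777777777777777777777777777755433334677
  18 55556777777777777777777777777777777777777655443333677
  24 55555777777777777777777777777777777777777645433334677
  30 44445666766666666666666666666666666666666644432234667
  36 22222222222222222222222222222222222222222222222222222
  42 22222222222222222222222222
[... 868 characters left out ...]
88888888888854688855533444444
   6 55557888888888888888888888888888888888888855533444444
  12 55557888888888888888888888888888888888888856543444444
  18 55557888888888888888888888888888888888888755544444444
  24 33347888888888888888888888888888888888888855534444444
  30 33556777777777777777777777777777777777777655544444444
  36 33555555555555555555555555555555555555555555544444444
  42 33555555555555555555555555555555555555555555445445444
  48 33323333323333323323333333333333333333233233222222222
  54 33222222222222222222222222222222222222222222222222222
scene z 92 x 15 step 2
 -20 444444444444468888888888888754444
   0 444444444333478888888888888754444
  20 887555554333468888888888888644324
```

Both views agree: holes at fixture x ≈ −67 and +17 (mean −25, y ≈ 0), the top at 46 mm spans y from −30 to 30, and the jaw face is at 40 mm, so it is 25 mm back. The arm is clear, so I'll hand in.

```bash
python3 -c "
from h import *
print(hand_in())"
```

```text
the job is handed in; nothing more can be done
None
```

I loaded the long slab and handed the job in; the judge returned no verdict, but my final images put it flat on the rail, centred at about x = −25 mm under the lip, with the jaw 25 mm back and the gripper clear.

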